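Lay out a dollhouse order on its packing cards

TASK

Lay the finished dollhouse order out for packing: set the pink vanity, the pewter tray, the amber lampshade and the blue stool each upright on the white card whose outline matches it in shape and colour, centred inside the outline and turned square with it (either way round will do). Leave the paint jar and the sanding block where they are.

Things in the scene. Friction and masses are not known exactly. Their poses are not given: they have to be found in the camera images.
- vanity: Pink wooden miniature vanity, 84 mm wide (y), 36 mm deep (x), 90 g. Two pedestals (z 0-40 mm), knee hole between; solid full-width drawer box above (z 40-62 mm); mirror board 56 mm wide, 6 mm thick, flush with the back (+x) face, up to z 90 mm. Grip from above across the depth, mid width, 50 mm up. Origin: centre of underside; z up. Upright, yaw up to 0.65 rad either way.
- tray: Dark grey pewter miniature tray, oval (straight sides, round ends), 66 mm long (y), 36 mm wide (x), 60 g. Floor 4 mm thick; rim 10 mm high along the straight sides (34 mm long, at mid length). Grip across the width at mid length, fingertips about 4 mm above its underside. Origin: centre of underside; z up. Flat on the desk, yaw up to 0.65 rad either way.
- shade: Amber glass miniature lampshade, round, 35 g: straight band 40 mm in diameter, z 0-18 mm, then a dome narrowing to 18 mm diameter at z 32 mm and a brass cap to z 38 mm. Grip across the band, fingertips about 4 mm above its underside. Origin: centre of underside; z up (its axis). Stands mouth down on the desk.
- stool: Miniature dressing stool, 36 mm square, 42 mm high, 30 g: blue cushion seat 36 x 36 mm, z 26-42 mm, on four dark legs set inside the seat's edges. Grip across the seat between facing sides, 33 mm up. Origin: centre of underside; x and y square to the seat's sides, z up. Upright, yaw up to 0.65 rad either way.
- card_vanity: White packing card 4 mm thick, fixed to the desk, with a pink rectangular outline. Card 68 mm (x) by 116 mm (y); inside the outline 46 by 94 mm, for the vanity. Origin: centre of the card's underside, under the outline's centre; top at +4 mm; z up, y along the outline's length. Level; yaw up to 0.65 rad either way from the world axes.
- card_tray: White packing card 4 mm thick, fixed to the desk, with a dark grey oval outline. Card 68 mm (x) by 98 mm (y); inside the outline 46 by 76 mm, for the tray. Origin: centre of the card's underside, under the outline's centre; top at +4 mm; z up, y along the outline's length. Level; yaw up to 0.65 rad either way from the world axes.
- card_shade: White packing card 4 mm thick, fixed to the desk, with an amber (orange) round outline. Card 70 mm square; inside the outline 50 mm in diameter, for the lampshade. Origin: centre of the card's underside, under the outline's centre; top at +4 mm; z up, x and y along the card's sides. Level; yaw up to 0.65 rad either way from the world axes.
- card_stool: White packing card 4 mm thick, fixed to the desk, with a blue square outline. Card 70 mm square; inside the outline 46 mm square, for the stool. Origin: centre of the card's underside, under the outline's centre; top at +4 mm; z up, x and y along the card's sides. Level; yaw up to 0.65 rad either way from the world axes.
- jar: Small closed jar of green paint, white lid, 36 mm in diameter, 50 mm high, loose, among the miniatures; leave it there. Origin: centre of underside; z up. The cabinet, 150 mm high, begins 0.84 m ahead. Besides the listed things nothing over 2 mm high stands within 0.75 m ahead and 0.45 m aside.
- sanding_block: Sanding block, cork on a terracotta-red sole, 34 mm (x) by 60 mm (y), 18 mm high, 50 g, loose, flat among the miniatures; leave it there. Origin: centre of underside; z up.
Mind the look-alikes: they are no part of the job. What is shaped like the tray but green or yellow is not meant.

How it is judged:
At the end, for the whole second after the job is handed in: Each miniature rests released on its card: within 12 mm of its centre, underside 2-7 mm above the card's underside, tilt < 0.1 rad; vanity and tray aligned with the outline within 0.25 rad (either way), stool too (any side). Jar (tilt < 0.2 rad) and sanding block within 30 mm of their start (horizontal distance between vanity and card_vanity below 0.012 m and z of vanity in the frame of card_vanity between 0.002 and 0.007 m and angle between each of vanity, tray, shade, stool's own z axis and vertical below 0.1 rad and linear speed of each of vanity, tray, shade, stool below 0.02 m/s and angular speed of each of vanity, tray, shade, stool below 0.2 rad/s and angle between the x axis of vanity and the x axis of card_vanity, either way round below 0.25 rad and horizontal distance between tray and card_tray below 0.012 m and z of tray in the frame of card_tray between 0.002 and 0.007 m and angle between the x axis of tray and the x axis of card_tray, either way round below 0.25 rad and horizontal distance between shade and card_shade below 0.012 m and z of shade in the frame of card_shade between 0.002 and 0.007 m and horizontal distance between stool and card_stool below 0.012 m and z of stool in the frame of card_stool between 0.002 and 0.007 m and (angle between the x axis of stool and the x axis of card_stool, either way round below 0.25 rad or angle between the x axis of stool and the y axis of card_stool, either way round below 0.25 rad) and distance of each of jar, sanding_block from where it was at the start of the episode below 0.03 m and angle between jar's own z axis and vertical below 0.2 rad); the robot touches nothing.
It fails at once if the paint jar is pushed more than 30 mm or tipped over (distance of jar from where it was at the start of the episode above 0.03 m or angle between jar's own z axis and vertical above 0.4 rad).
It fails at once if the sanding block is moved more than 30 mm (distance of sanding_block from where it was at the start of the episode above 0.03 m).
It also fails if it takes over 112 s, if anything falls off the work surface, if the arm or the gripper's body presses on something with over 40 N, if the wrist force passes 120 N, or if a joint passes its speed limit or range.

ROBOT

A 7-joint arm with a two-finger parallel gripper is mounted at the origin on the work surface. World frame = base frame: x ahead of the robot, y to its left, z up, the work surface at z = 0. Lengths are in m, angles in rad, forces in N, time in s.
With the tool pointing down it reaches from about 0.425 to 0.875 m from the base axis. Payload 8.4 kg.
Tool frame: the origin (TCP) lies at the very end of the fingers, on their centre line; the grasp point (between the pads) lies env.tcp_to_grasp behind it (env.tcp_to_grasp is the distance from the TCP to the grasp point, in m); z points along the fingers, y is the line along which they close (so a half turn about z gives the same grasp; the last joint's range is limited). The gripper opens to 87 mm and grips with 3 to 60 N. Pads are 19 mm wide; open, the fingers measure 117 mm over their backs; the gripper's body (75 mm by 190 mm) begins 51 mm behind the grasp point.
Start: joints at [-1.431, 0.333, 0.04, 1.465, -0.013, 1.343, -0.059], TCP at [0.154, 0.632, 0.223] pointing down, gripper open.
Joint ranges: [-2.58, 2.58], [-0.38, 2.09], [-1.3, 1.39], [0.25, 2.4], [-1.5, 4.64], [0.08, 2.09], [-2.65, 2.65]. Speed limits (rad/s): [2.22, 2.22, 2.79, 2.79, 3.14, 3.14, 3.14].

INTERFACE

Orientations are given as a unit quaternion [w, x, y, z].
In Python, from workcell import env gives the robot as it stands.
- The arm moves only by the tool drive_tool, never from a script. Its argument "series" is a list of rows, each a list of 3 entries, a list of its own where there are three numbers: the shift along the world's x, y, z in m, then the turn, a rotation vector about the world's x, y, z in rad, then the opening, from -1 (shut) to 1 (fully open). In form: [[[x, y, z], [wx, wy, wz], grip], ...]. A call has 1 to 20 rows; each row is the pose to reach, as a shift and turn from the pose commanded when the call began; what a row does not reach only later rows make up. A row lasts 1/8 s, in which the tool goes at most 62.5 mm and 10.7 degrees, less where a joint would pass 70% of its speed; a pose out of reach is approached as far as the arm can. A call with a gripper value outside its range is refused whole. The fingers move at their own pace and stop on an object; "squeeze" is the grip in N (left out, the last holds). Time passes only in rows, so rows that repeat a pose let the fingers close. It gives the time, the measured TCP pose, the force, the opening and the grip force at its end, in the units of the state.
- env.sense(): the state, without advancing time (a new reading comes with each control period).
- env.capture(name): name is "scene" or "top"; returns the picture (400x640x3 uint8, red, green, blue); there is no depth.
- env.camera_info(name): a dict with "fx", "fy", "cx", "cy" (pixels), "dist" ([k1, k2, p1, p2, k3] as OpenCV has them; the pictures are not rectified), "rvec" (rotation vector, rad) and "tvec" (3), from world to camera coordinates, as OpenCV has them. Camera axes: x right, y down, z forward; pixel columns grow to the right and rows downward; lengths in m; the calibration is good to about 2 mm. A picture is of the moment at which its call begins. camera_info takes no time and is no camera call.
- env.sign_off(): hands the job in; it is judged then, once.
The state is a dict: "clock": time; "joint_pos": joint angles; "dq": joint speeds; "effort": joint torques, N m; "position": TCP position; "ee_rot": TCP orientation; "wrist_force": force on the tool from outside, world axes, zero at the start; "torque": the same for the moment, N m; "grip_width": finger opening in m; "grip_force": force on a finger pad.
Only numpy, scipy, OpenCV 4.12 (cv2) and the standard library are available. Lean on these libraries where they do the work, as an engineer would, in place of code of your own. Each camera call takes 0.05 s, during which the arm holds its last target. There are 200 camera calls.

## Working session

There is one attempt and no reset: what is moved stays moved. The work goes in short steps, Python scripts to look and compute and a tool call to move; the robot and the scene stay as the last step left them, time stands still between calls to the robot, and variables do not carry over. Pictures are saved under pics/ and viewed, at most 14 in all, crops included, and the job is handed in when it is done.

Besides the shell and the picture viewer there is one more tool, called after "Request:" as name([rows], argument=value, ...), one row to a line, values as JSON. drive_tool: Moves the arm, as the interface text tells. Its arguments: {"type":"object","properties":{"series":{"type":"array"},"squeeze":{"type":"number"}},"required":["series"]}

```bash
mkdir -p pics; python3 - <<'E'
from workcell import env
import cv2
for n in("scene","top"):
    im=env.capture(n); cv2.imwrite(f"pics/{n}0.png",im[:,:,::-1])
    print(n,env.camera_info(n))
print(env.tcp_to_grasp, env.sense())
E
```

```text
scene {'fx': 432.48621012104684, 'fy': 432.48621012104684, 'cx': 317.5469494437025, 'cy': 200.3584349594897, 'dist': array([-0.01249561,  0.        ,  0.        ,  0.        ,  0.        ]), 'rvec': array([ 0.64158249,  2.68642678, -1.08487207]), 'tvec': array([ 0.50403921, -0.13792271,  1.33847169])}
top {'fx': 480.7284255525846, 'fy': 480.7284255525846, 'cx': 325.3953479717194, 'cy': 200.84981792931183, 'dist': array([0.043832, 0.      , 0.      , 0.      , 0.      ]), 'rvec': array([ 2.17395294, -2.21626869,  0.04009679]), 'tvec': array([0.01550938, 0.540244  , 1.1676642 ])}
0.0187 {'clock': 0.1, 'joint_pos': array([-1.43118513,  0.3338656 ,  0.03984589,  1.46619121, -0.01339875,
        1.34329068, -0.05851236]), 'dq': array([-0.0001261 , -0.0021098 ,  0.00130437, -0.00256499, -0.00108755,
        0.00134134, -0.00146613]), 'effort': array([ 4.71293679e-03, -6.57813978e+01,  1.34038858e+00, -4.04714727e+01,
       -5.94492839e-02,  4.08951973e-02,  1.20342806e-04]), 'position': array([0.15366418, 0.6311351 , 0.22172734]), 'ee_rot': array([-4.26392639e-05,  1.19122959e-01,  9.92879230e-01, -7.43382597e-04]), 'wrist_force': array([ 0.53938063,  0.12556933, -0.95897315]), 'torque': array([-0.02128124, -0.02070317,  0.04684029]), 'grip_force': 0.0, 'grip_width': 0.0869995370763983}
```

View pics/top0.png

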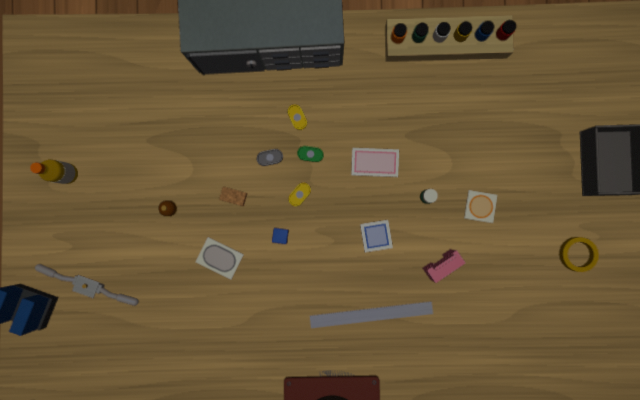

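View pics/scene0.png

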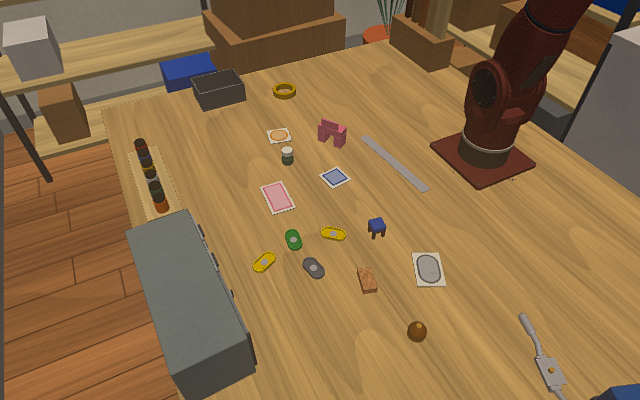

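The top view shows these at (u, v):
- **Vanity:** (445,266).
- **Stool:** (280,236).
- **Shade:** the amber dome at (167,208).
- **Cards:** vanity (375,162), stool (376,236), shade (481,206), tray (219,258).
- **Leave in place:** jar (429,196) and sanding block (233,196).
- **Tray candidates:** grey (270,157), green (310,154), yellow (297,117) and yellow (300,195). Only the grey one is pewter. I'll confirm it in a crop.

```bash
cat > h.py <<'E'
import numpy as np,cv2
from workcell import env
def cam(n):
    c=env.camera_info(n);K=np.array([[c['fx'],0,c['cx']],[0,c['fy'],c['cy']],[0,0,1]])
    return K,np.array(c['dist']),cv2.Rodrigues(np.array(c['rvec']))[0],np.array(c['tvec'])
def ray(n,p,z):
    K,d,R,t=cam(n);p=np.array(p,float).reshape(-1,1,2)
    q=cv2.undistortPoints(p,K,d)[:,0];D=np.c_[q,np.ones(len(q))]@R;C=-R.T@t
    return (C+D*((z-C[2])/D[:,2])[:,None])[:,:2]
def proj(n,P):
    c=env.camera_info(n);K,d,R,t=cam(n)
    return cv2.projectPoints(np.array(P,float).reshape(-1,1,3),c['rvec'],t,K,d)[0][:,0]
E
python3 - <<'E'
from h import *
im=cv2.imread('pics/top0.png')
cv2.imwrite('pics/c1.png',cv2.resize(im[105:285,145:345],None,fx=4,fy=3.3333*1.2 if 0 else 3.3,interpolation=cv2.INTER_CUBIC) if 0 else cv2.resize(im[135:280,145:345],None,fx=4,fy=4,interpolation=cv2.INTER_CUBIC))
cv2.imwrite('pics/c2.png',cv2.resize(im[140:290,340:510],None,fx=4,fy=4,interpolation=cv2.INTER_CUBIC))
hsv=cv2.cvtColor(im,cv2.COLOR_BGR2HSV)
K,d,R,t=cam('top');print('C',-R.T@t)
for u,v in[(445,266),(280,236),(167,208),(270,157),(360,150),(356,162),(219,258),(206,248),(366,230),(300,230),(429,196),(233,196),(481,206)]:print((u,v),hsv[v,u],im[v,u])
E
```

```text
C [ 0.48810405 -0.00358225  1.19049796]
(445, 266) [174 116 143] [ 91  78 143]
(280, 236) [110 171 109] [109  60  36]
(167, 208) [ 15 214  69] [11 40 69]
(270, 157) [117  20 112] [112 104 103]
(360, 150) [  2  36 143] [123 124 143]
(356, 162) [176  48 143] [120 116 143]
(219, 258) [ 13  19 119] [110 114 119]
(206, 248) [18 14 90] [85 88 90]
(366, 230) [112  64 115] [115  94  86]
(300, 230) [ 19 126 123] [ 62 100 123]
(429, 196) [ 30  20 143] [132 143 143]
(233, 196) [ 15 148 110] [ 46  78 110]
(481, 206) [ 18 102 142] [ 85 120 142]
```

View pics/c1.png

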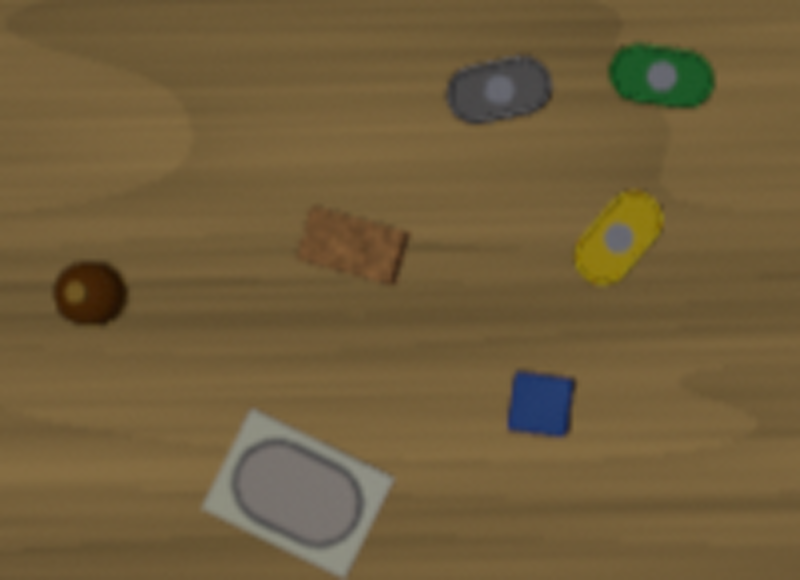

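View pics/c2.png

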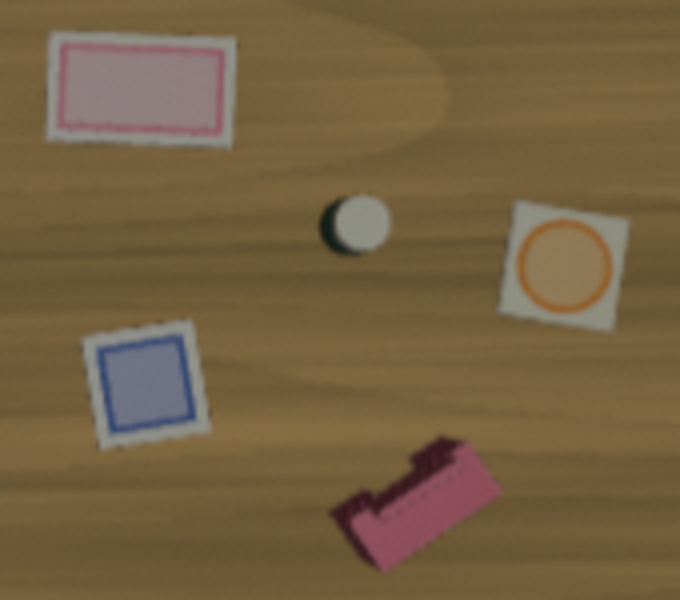

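The crop confirms the grey tray at (270,157): it is pewter, while the look-alikes are green and yellow. Next I measure poses with masks and `minAreaRect` on the right planes.

```bash
cat > meas.py <<'E'
from h import *
def seg(im,box,f):
    u0,v0,u1,v1=box;s=4
    c=cv2.resize(im[v0:v1,u0:u1],None,fx=s,fy=s,interpolation=cv2.INTER_CUBIC)
    H,S,V=[a.astype(int) for a in cv2.split(cv2.cvtColor(c,cv2.COLOR_BGR2HSV))]
    m=cv2.morphologyEx(f(H,S,V).astype(np.uint8),cv2.MORPH_OPEN,np.ones((3,3)))
    cs=max(cv2.findContours(m,0,1)[0],key=cv2.contourArea)[:,0]
    return (cs+.5)/s-.5+[u0,v0]
def pose(im,box,f,z,n='top'):
    P=ray(n,seg(im,box,f),z).astype(np.float32)
    (c,(w,h),a)=cv2.minAreaRect(P)
    if w>h: w,h,a=h,w,a+90      # w=short side, along angle a
    a=(np.radians(a)+np.pi/2)%np.pi-np.pi/2
    return np.array(c),w,h,a
white=lambda H,S,V:(S<75)&(V>75)
blue=lambda H,S,V:(abs(H-112)<12)&(S>120)
T={'vanity':((415,240,475,290),lambda H,S,V:((H>165)|(H<5))&(S>60)&(V>115),.062),
'tray':((250,140,287,174),lambda H,S,V:(S<75),.008),
'shade':((150,192,185,224),lambda H,S,V:(S>165),.009),
'stool':((265,222,296,250),lambda H,S,V:blue(H,S,V)&(V>85),.042),
'card_vanity':((343,140,407,184),white,.004),'card_tray':((190,232,250,284),white,.004),
'card_shade':((458,184,505,228),white,.004),'card_stool':((354,215,400,256),white,.004),
'jar':((415,182,445,210),lambda H,S,V:(S<70)&(V>100),.05),'block':((214,182,252,212),lambda H,S,V:(H<17)&(S>135),.018)}
if __name__=='__main__':
    im=cv2.imread('pics/top0.png');o=im.copy()
    for k,(b,f,z) in T.items():
        c,w,h,a=pose(im,b,f,z)
        print(k,c.round(4),'size',round(w*1e3,1),round(h*1e3,1),'yaw(short axis)',round(a,3),'r',np.hypot(*c).round(3))
        e=np.array([np.cos(a),np.sin(a)]);q=np.array([-e[1],e[0]])
        P=[[*(c+s*w/2*e+t*h/2*q),z] for s,t in((1,1),(1,-1),(-1,-1),(-1,1))]
        cv2.polylines(o,[(proj('top',P)*16).round().astype(int)],True,(0,255,0) ,1,cv2.LINE_AA,4)
    cv2.imwrite('pics/fit.png',cv2.resize(o[135:290,145:510],None,fx=2.19,fy=2.19,interpolation=cv2.INTER_CUBIC))
    s=cv2.imread('pics/scene0.png');cv2.imwrite('pics/sv.png',cv2.resize(s[105:160,300:365],None,fx=8,fy=8,interpolation=cv2.INTER_CUBIC))
E
python3 meas.py
```

```text
vanity [ 0.3806 -0.2725] size 35.4 83.7 yaw(short axis) 0.572 r 0.468
tray [0.6518 0.1417] size 37.5 65.1 yaw(short axis) 0.213 r 0.667
shade [0.5306 0.3934] size 37.4 43.4 yaw(short axis) -0.019 r 0.661
stool [0.4583 0.1158] size 32.6 33.1 yaw(short axis) -0.161 r 0.473
card_vanity [ 0.6351 -0.1188] size 70.2 117.4 yaw(short axis) -0.056 r 0.646
card_tray [0.4059 0.2691] size 69.8 99.5 yaw(short axis) -0.472 r 0.487
card_shade [ 0.5206 -0.3745] size 71.9 72.0 yaw(short axis) -0.186 r 0.641
card_stool [ 0.4529 -0.1176] size 71.4 72.1 yaw(short axis) -1.431 r 0.468
jar [ 0.5472 -0.2436] size 31.9 32.4 yaw(short axis) 1.439 r 0.599
block [0.5564 0.2309] size 34.4 63.5 yaw(short axis) -0.288 r 0.602
```

View pics/fit.png

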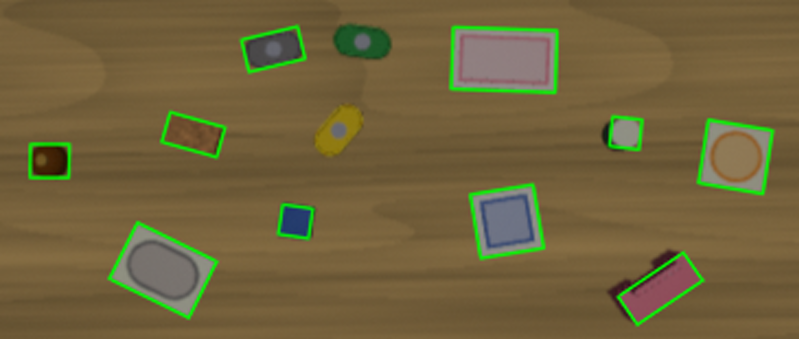

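View pics/sv.png

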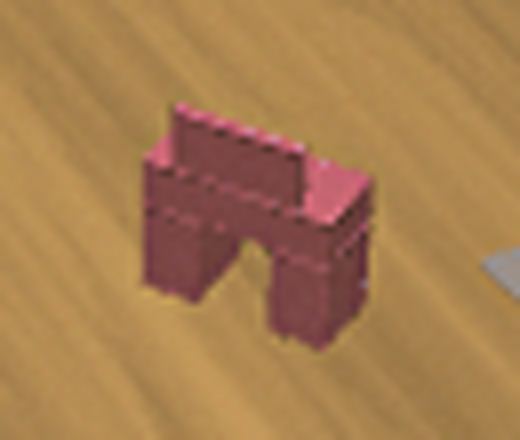

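Fits look good: the sides come out within about 3 mm of spec, and the vanity's mirror is on the +x side. First target is the shade, with the fingers closing along x.

Request:
drive_tool([
  [[0.377, -0.239, -0.1], [0, 0, -1.332], 1],
  [[0.377, -0.239, -0.1], [0, 0, -1.332], 1],
  [[0.377, -0.239, -0.1], [0, 0, -1.332], 1],
  [[0.377, -0.239, -0.1], [0, 0, -1.332], 1],
  [[0.377, -0.239, -0.1], [0, 0, -1.332], 1],
  [[0.377, -0.239, -0.1], [0, 0, -1.332], 1],
  [[0.377, -0.239, -0.1], [0, 0, -1.332], 1],
  [[0.377, -0.239, -0.1], [0, 0, -1.332], 1],
  [[0.377, -0.239, -0.1], [0, 0, -1.332], 1],
  [[0.377, -0.239, -0.1], [0, 0, -1.332], 1],
  [[0.377, -0.239, -0.1], [0, 0, -1.332], 1],
  [[0.377, -0.239, -0.1], [0, 0, -1.332], 1],
], squeeze=10)

```text
clock: 1.6
position: [0.5299, 0.3937, 0.1229]
ee_rot: [-0.0, 0.706, 0.708, 0.0]
wrist_force: [-0.4, 0.3, -0.1]
grip_width: 0.0872
grip_force: 0.0
```

Request:
drive_tool([
  [[0, 0, -0.05], [0, 0, 0], 1],
  [[0, 0, -0.09], [0, 0, 0], 1],
  [[0, 0, -0.118], [0, 0, 0], 1],
  [[0, 0, -0.118], [0, 0, 0], 1],
  [[0, 0, -0.118], [0, 0, 0], -1],
  [[0, 0, -0.118], [0, 0, 0], -1],
  [[0, 0, -0.118], [0, 0, 0], -1],
  [[0, 0, -0.118], [0, 0, 0], -1],
  [[0, 0, -0.118], [0, 0, 0], -1],
  [[0, 0, -0.118], [0, 0, 0], -1],
])

```text
clock: 2.85
position: [0.5307, 0.3925, 0.0046]
ee_rot: [-0.0, 0.707, 0.707, -0.0]
wrist_force: [-0.8, 0.0, 1.5]
grip_width: 0.0396
grip_force: 10.0
```

Request:
drive_tool([
  [[0, 0, 0.03], [0, 0, 0], -1],
  [[0, 0, 0.08], [0, 0, 0], -1],
  [[-0.005, -0.05, 0.12], [0, 0, 0], -1],
  [[-0.01, -0.767, 0.12], [0, 0, 0], -1],
  [[-0.01, -0.767, 0.12], [0, 0, 0], -1],
  [[-0.01, -0.767, 0.12], [0, 0, 0], -1],
  [[-0.01, -0.767, 0.12], [0, 0, 0], -1],
  [[-0.01, -0.767, 0.12], [0, 0, 0], -1],
  [[-0.01, -0.767, 0.12], [0, 0, 0], -1],
  [[-0.01, -0.767, 0.12], [0, 0, 0], -1],
  [[-0.01, -0.767, 0.12], [0, 0, 0], -1],
  [[-0.01, -0.767, 0.12], [0, 0, 0], -1],
  [[-0.01, -0.767, 0.12], [0, 0, 0], -1],
  [[-0.01, -0.767, 0.12], [0, 0, 0], -1],
  [[-0.01, -0.767, 0.12], [0, 0, 0], -1],
  [[-0.01, -0.767, 0.12], [0, 0, 0], -1],
  [[-0.01, -0.767, 0.12], [0, 0, 0], -1],
  [[-0.01, -0.767, 0.12], [0, 0, 0], -1],
  [[-0.01, -0.767, 0.12], [0, 0, 0], -1],
])

```text
clock: 5.22
position: [0.5213, -0.3732, 0.1247]
ee_rot: [-0.0, 0.706, 0.708, 0.0]
wrist_force: [-0.8, 1.3, -0.1]
grip_width: 0.0395
grip_force: 10.0
```

Request:
drive_tool([
  [[-0.001, -0.001, -0.06], [0, 0, 0], -1],
  [[-0.001, -0.001, -0.1], [0, 0, 0], -1],
  [[-0.001, -0.001, -0.112], [0, 0, 0], -1],
  [[-0.001, -0.001, -0.116], [0, 0, 0], -1],
  [[-0.001, -0.001, -0.116], [0, 0, 0], -1],
  [[-0.001, -0.001, -0.116], [0, 0, 0], 0.2],
  [[-0.001, -0.001, -0.116], [0, 0, 0], 0.5],
  [[-0.001, -0.001, -0.116], [0, 0, 0], 1],
  [[-0.001, -0.001, -0.116], [0, 0, 0], 1],
  [[-0.001, -0.001, -0.116], [0, 0, 0], 1],
  [[-0.001, -0.001, -0.09], [0, 0, 0], 1],
  [[-0.001, -0.001, -0.04], [0, 0, 0], 1],
  [[-0.001, -0.001, 0.02], [0, 0, 0], 1],
  [[-0.001, -0.001, 0.02], [0, 0, 0], 1],
])

```text
clock: 6.98
position: [0.5217, -0.3776, 0.1496]
ee_rot: [0.004, 0.707, 0.707, 0.001]
wrist_force: [-0.1, 0.3, -0.4]
grip_width: 0.0872
grip_force: 0.0
```

Request:
drive_tool([
  [[-0.139, 0.1025, 0], [0, 0, 0.572], 1],
  [[-0.139, 0.1025, 0], [0, 0, 0.572], 1],
  [[-0.139, 0.1025, 0], [0, 0, 0.572], 1],
  [[-0.139, 0.1025, 0], [0, 0, 0.572], 1],
  [[-0.139, 0.1025, 0], [0, 0, 0.572], 1],
  [[-0.139, 0.1025, 0], [0, 0, 0.572], 1],
  [[-0.139, 0.1025, 0], [0, 0, 0.572], 1],
])

```text
clock: 7.85
position: [0.381, -0.2736, 0.1443]
ee_rot: [-0.0, 0.479, 0.878, -0.001]
wrist_force: [0.0, -0.2, -0.1]
grip_width: 0.0872
grip_force: 0.0
```

```bash
python3 - <<'E'
from h import *
im=env.capture('scene')[:,:,::-1];cv2.imwrite('pics/s1.png',cv2.resize(im[60:210,230:400],None,fx=4,fy=4,interpolation=cv2.INTER_CUBIC))
cv2.imwrite('pics/top1.png',env.capture('top')[:,:,::-1])
s=env.sense();print(s['position'],s['ee_rot'],s['joint_pos'].round(2))
E
```

```text
[ 0.38087479 -0.27334634  0.14427158] [-3.58727479e-04  4.79191115e-01  8.77710321e-01 -5.82650313e-04] [-0.2  -0.    0.74  2.02  0.    1.12  1.11]
```

View pics/s1.png

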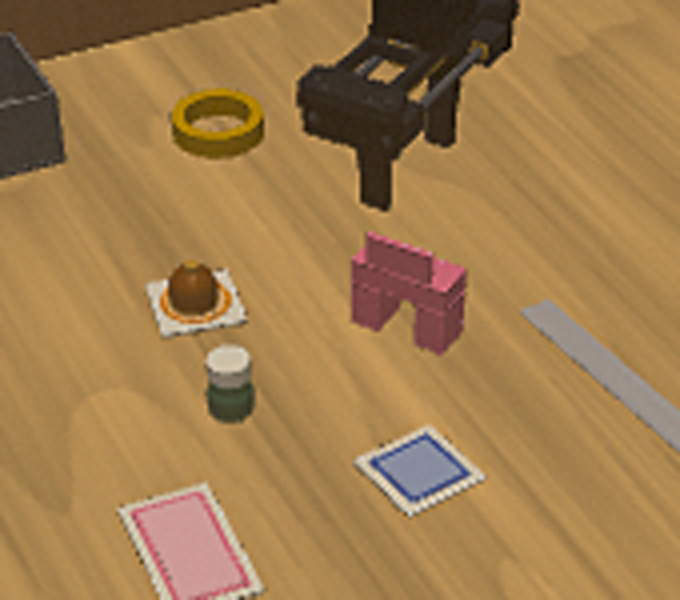

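The shade stands upright inside its ring (crop pixel 192,295). The gripper is over the vanity, so I descend and grip.

Request:
drive_tool([
  [[0, 0.001, -0.04], [0, 0, 0], 1],
  [[0, 0.001, -0.08], [0, 0, 0], 1],
  [[0, 0.001, -0.105], [0, 0, 0], 1],
  [[0, 0.001, -0.113], [0, 0, 0], 1],
  [[0, 0.001, -0.113], [0, 0, 0], 1],
  [[0, 0.001, -0.113], [0, 0, 0], -1],
  [[0, 0.001, -0.113], [0, 0, 0], -1],
  [[0, 0.001, -0.113], [0, 0, 0], -1],
  [[0, 0.001, -0.113], [0, 0, 0], -1],
  [[0, 0.001, -0.113], [0, 0, 0], -1],
  [[0, 0.001, -0.113], [0, 0, 0], -1],
], squeeze=15)

```text
clock: 9.32
position: [0.3807, -0.272, 0.0315]
ee_rot: [-0.0, 0.479, 0.878, -0.0]
wrist_force: [0.1, 0.1, -1.3]
grip_width: 0.0362
grip_force: 15.0
```

Request:
drive_tool([
  [[0, 0, 0.02], [0, 0, 0], -1],
  [[0, 0, 0.06], [0, 0, 0], -1],
  [[0, 0, 0.1], [0, 0, 0], -1],
  [[0.03, 0.018, 0.11], [0, 0, -0.08], -1],
  [[0.07, 0.042, 0.11], [0, 0, -0.18], -1],
  [[0.11, 0.067, 0.11], [0, 0, -0.28], -1],
  [[0.15, 0.091, 0.11], [0, 0, -0.38], -1],
  [[0.19, 0.115, 0.11], [0, 0, -0.48], -1],
  [[0.23, 0.139, 0.11], [0, 0, -0.57], -1],
  [[0.254, 0.153, 0.11], [0, 0, -0.628], -1],
  [[0.254, 0.153, 0.11], [0, 0, -0.628], -1],
  [[0.254, 0.153, 0.11], [0, 0, -0.628], -1],
  [[0.254, 0.153, 0.11], [0, 0, -0.628], -1],
])

```text
clock: 10.95
position: [0.6339, -0.1201, 0.1417]
ee_rot: [-0.0, 0.727, 0.687, -0.0]
wrist_force: [-0.0, -0.8, -1.5]
grip_width: 0.036
grip_force: 15.0
```

Request:
drive_tool([
  [[0.001, 0.001, -0.04], [0, 0, 0], -1],
  [[0.001, 0.001, -0.08], [0, 0, 0], -1],
  [[0.001, 0.001, -0.1], [0, 0, 0], -1],
  [[0.001, 0.001, -0.106], [0, 0, 0], -1],
  [[0.001, 0.001, -0.106], [0, 0, 0], -1],
  [[0.001, 0.001, -0.106], [0, 0, 0], -1],
  [[0.001, 0.001, -0.106], [0, 0, 0], 0.2],
  [[0.001, 0.001, -0.106], [0, 0, 0], 0.5],
  [[0.001, 0.001, -0.106], [0, 0, 0], 1],
  [[0.001, 0.001, -0.106], [0, 0, 0], 1],
  [[0.001, 0.001, -0.106], [0, 0, 0], 1],
  [[0.001, 0.001, -0.07], [0, 0, 0], 1],
  [[0.001, 0.001, -0.03], [0, 0, 0], 1],
  [[0.001, 0.001, 0.01], [0, 0, 0], 1],
  [[0.001, 0.001, 0.01], [0, 0, 0], 1],
])

```text
clock: 12.82
position: [0.6376, -0.1186, 0.1551]
ee_rot: [0.002, 0.727, 0.687, 0.002]
wrist_force: [0.0, 0.4, 0.0]
grip_width: 0.0868
grip_force: 0.0
```

Request:
drive_tool([
  [[0.016, 0.259, 0], [0, 0, 0.269], 1],
  [[0.016, 0.259, 0], [0, 0, 0.269], 1],
  [[0.016, 0.259, 0], [0, 0, 0.269], 1],
  [[0.016, 0.259, 0], [0, 0, 0.269], 1],
  [[0.016, 0.259, 0], [0, 0, 0.269], 1],
  [[0.016, 0.259, -0.05], [0, 0, 0.269], 1],
  [[0.016, 0.259, -0.09], [0, 0, 0.269], 1],
  [[0.016, 0.259, -0.09], [0, 0, 0.269], 1],
  [[0.016, 0.259, -0.09], [0, 0, 0.269], 1],
])

```text
clock: 13.95
position: [0.6525, 0.1404, 0.0628]
ee_rot: [0.0, 0.628, 0.778, 0.0]
wrist_force: [0.1, 0.0, 0.6]
grip_width: 0.0869
grip_force: 0.0
```

Request:
drive_tool([
  [[-0.001, 0.001, -0.03], [0, 0, 0], 1],
  [[-0.001, 0.001, -0.052], [0, 0, 0], 1],
  [[-0.001, 0.001, -0.058], [0, 0, 0], 1],
  [[-0.001, 0.001, -0.058], [0, 0, 0], 1],
  [[-0.001, 0.001, -0.058], [0, 0, 0], -1],
  [[-0.001, 0.001, -0.058], [0, 0, 0], -1],
  [[-0.001, 0.001, -0.058], [0, 0, 0], -1],
  [[-0.001, 0.001, -0.058], [0, 0, 0], -1],
  [[-0.001, 0.001, -0.058], [0, 0, 0], -1],
  [[-0.001, 0.001, -0.058], [0, 0, 0], -1],
])

```text
clock: 15.2
position: [0.6508, 0.142, 0.0035]
ee_rot: [-0.0, 0.628, 0.778, -0.0]
wrist_force: [0.8, -0.2, 0.1]
grip_width: 0.0359
grip_force: 15.0
```

Request:
drive_tool([
  [[0, 0, 0.02], [0, 0, 0], -1],
  [[0, 0, 0.06], [0, 0, 0], -1],
  [[-0.02, 0.01, 0.1], [0, 0, -0.06], -1],
  [[-0.06, 0.031, 0.1], [0, 0, -0.17], -1],
  [[-0.1, 0.052, 0.1], [0, 0, -0.28], -1],
  [[-0.14, 0.073, 0.1], [0, 0, -0.39], -1],
  [[-0.18, 0.094, 0.1], [0, 0, -0.5], -1],
  [[-0.22, 0.114, 0.1], [0, 0, -0.61], -1],
  [[-0.245, 0.127, 0.1], [0, 0, -0.685], -1],
  [[-0.245, 0.127, 0.1], [0, 0, -0.685], -1],
  [[-0.245, 0.127, 0.1], [0, 0, -0.685], -1],
  [[-0.245, 0.127, 0.1], [0, 0, -0.685], -1],
])

```text
clock: 16.7
position: [0.4068, 0.2684, 0.1039]
ee_rot: [0.0, 0.853, 0.522, 0.0]
wrist_force: [0.8, -0.9, -1.1]
grip_width: 0.0356
grip_force: 14.9
```

Request:
drive_tool([
  [[-0.001, 0.001, -0.04], [0, 0, 0], -1],
  [[-0.001, 0.001, -0.08], [0, 0, 0], -1],
  [[-0.001, 0.001, -0.092], [0, 0, 0], -1],
  [[-0.001, 0.001, -0.096], [0, 0, 0], -1],
  [[-0.001, 0.001, -0.096], [0, 0, 0], -1],
  [[-0.001, 0.001, -0.096], [0, 0, 0], 0.2],
  [[-0.001, 0.001, -0.096], [0, 0, 0], 0.5],
  [[-0.001, 0.001, -0.096], [0, 0, 0], 1],
  [[-0.001, 0.001, -0.096], [0, 0, 0], 1],
  [[-0.001, 0.001, -0.096], [0, 0, 0], 1],
  [[-0.001, 0.001, -0.06], [0, 0, 0], 1],
  [[-0.001, 0.001, -0.02], [0, 0, 0], 1],
  [[-0.001, 0.001, 0.02], [0, 0, 0], 1],
  [[-0.001, 0.001, 0.02], [0, 0, 0], 1],
])

```text
clock: 18.45
position: [0.4063, 0.2713, 0.1263]
ee_rot: [-0.001, 0.853, 0.522, 0.003]
wrist_force: [-0.1, 1.0, -1.2]
grip_width: 0.0872
grip_force: 0.0
```

Request:
drive_tool([
  [[0.053, -0.155, 0], [0, 0, 0.311], 1],
  [[0.053, -0.155, 0], [0, 0, 0.311], 1],
  [[0.053, -0.155, 0], [0, 0, 0.311], 1],
  [[0.053, -0.155, 0], [0, 0, 0.311], 1],
  [[0.053, -0.155, -0.04], [0, 0, 0.311], 1],
  [[0.053, -0.155, -0.06], [0, 0, 0.311], 1],
  [[0.053, -0.155, -0.06], [0, 0, 0.311], 1],
])

```text
clock: 19.32
position: [0.4561, 0.1152, 0.0618]
ee_rot: [-0.0, 0.761, 0.648, -0.002]
wrist_force: [0.9, -0.3, -0.5]
grip_width: 0.0873
grip_force: 0.0
```

Request:
drive_tool([
  [[0.001, 0, -0.03], [0, 0, 0], 1],
  [[0.001, 0, -0.045], [0, 0, 0], 1],
  [[0.001, 0, -0.049], [0, 0, 0], 1],
  [[0.001, 0, -0.049], [0, 0, 0], 1],
  [[0.001, 0, -0.049], [0, 0, 0], -1],
  [[0.001, 0, -0.049], [0, 0, 0], -1],
  [[0.001, 0, -0.049], [0, 0, 0], -1],
  [[0.001, 0, -0.049], [0, 0, 0], -1],
  [[0.001, 0, -0.049], [0, 0, 0], -1],
  [[0.001, 0, -0.049], [0, 0, 0], -1],
])

```text
clock: 20.58
position: [0.4587, 0.115, 0.0145]
ee_rot: [-0.0, 0.762, 0.648, -0.0]
wrist_force: [0.8, -0.4, 0.0]
grip_width: 0.0359
grip_force: 15.0
```

Request:
drive_tool([
  [[0, 0, 0.02], [0, 0, 0], -1],
  [[0, 0, 0.06], [0, 0, 0], -1],
  [[-0.001, -0.02, 0.09], [0, 0, 0.03], -1],
  [[-0.002, -0.06, 0.09], [0, 0, 0.08], -1],
  [[-0.003, -0.1, 0.09], [0, 0, 0.13], -1],
  [[-0.004, -0.14, 0.09], [0, 0, 0.18], -1],
  [[-0.005, -0.18, 0.09], [0, 0, 0.23], -1],
  [[-0.006, -0.22, 0.09], [0, 0, 0.28], -1],
  [[-0.006, -0.233, 0.09], [0, 0, 0.301], -1],
  [[-0.006, -0.233, 0.09], [0, 0, 0.301], -1],
  [[-0.006, -0.233, 0.09], [0, 0, 0.301], -1],
  [[-0.006, -0.233, 0.09], [0, 0, 0.301], -1],
])

```text
clock: 22.08
position: [0.4528, -0.117, 0.1045]
ee_rot: [-0.0, 0.655, 0.755, 0.0]
wrist_force: [-0.7, -0.1, -0.4]
grip_width: 0.0359
grip_force: 15.0
```

Request:
drive_tool([
  [[0, 0, -0.04], [0, 0, 0], -1],
  [[0, 0, -0.07], [0, 0, 0], -1],
  [[0, 0, -0.082], [0, 0, 0], -1],
  [[0, 0, -0.086], [0, 0, 0], -1],
  [[0, 0, -0.086], [0, 0, 0], -1],
  [[0, 0, -0.086], [0, 0, 0], 0.2],
  [[0, 0, -0.086], [0, 0, 0], 0.5],
  [[0, 0, -0.086], [0, 0, 0], 1],
  [[0, 0, -0.086], [0, 0, 0], 1],
  [[0, 0, -0.086], [0, 0, 0], 1],
  [[0, 0, -0.05], [0, 0, 0], 1],
  [[0, 0, 0], [0, 0, 0], 1],
  [[0, 0, 0.05], [0, 0, 0], 1],
  [[0, 0, 0.1], [0, 0, 0], 1],
  [[0, 0.05, 0.1], [0, 0, 0], 1],
  [[0, 0.11, 0.1], [0, 0, 0], 1],
  [[0, 0.17, 0.1], [0, 0, 0], 1],
  [[0, 0.23, 0.1], [0, 0, 0], 1],
  [[0, 0.23, 0.1], [0, 0, 0], 1],
])

```text
clock: 24.45
position: [0.452, 0.1164, 0.2042]
ee_rot: [0.0, 0.653, 0.757, -0.0]
wrist_force: [0.6, -1.0, -0.7]
grip_width: 0.087
grip_force: 0.0
```

```bash
python3 - <<'E'
from meas import *
im=np.ascontiguousarray(env.capture('top')[:,:,::-1]);cv2.imwrite('pics/top2.png',im)
cv2.imwrite('pics/t2.png',cv2.resize(im[135:290,145:510],None,fx=2.19,fy=2.19,interpolation=cv2.INTER_CUBIC))
s=env.capture('scene')[:,:,::-1];cv2.imwrite('pics/s2.png',cv2.resize(s[110:300,240:460],None,fx=3,fy=3,interpolation=cv2.INTER_CUBIC))
for k,b,f,z in [('stool',(354,215,400,256),lambda H,S,V:blue(H,S,V)&(V>85)&(S>150),.046),('vanity',(343,130,415,190),lambda H,S,V:((H>165)|(H<5))&(S>100)&(V>115),.066),
 ('shade',(458,184,505,228),lambda H,S,V:(V<75),.013),('tray',(190,232,250,284),lambda H,S,V:(V<85)&(S<80),.012)]+[(k,*T[k]) for k in('jar','block')]:
    try:c,w,h,a=pose(im,b,f,z);print(k,c.round(4),round(w*1e3,1),round(h*1e3,1),round(a,3))
    except Exception as e:print(k,e)
E
```

```text
stool [ 0.4546 -0.1169] 32.1 34.5 0.138
vanity [ 0.6361 -0.1185] 33.5 83.4 -0.062
shade [ 0.5216 -0.3738] 36.2 38.4 0.221
tray max() iterable argument is empty
jar [ 0.5471 -0.2435] 32.3 32.9 1.083
block [0.5573 0.2337] 34.0 57.1 -0.289
```

View pics/t2.png

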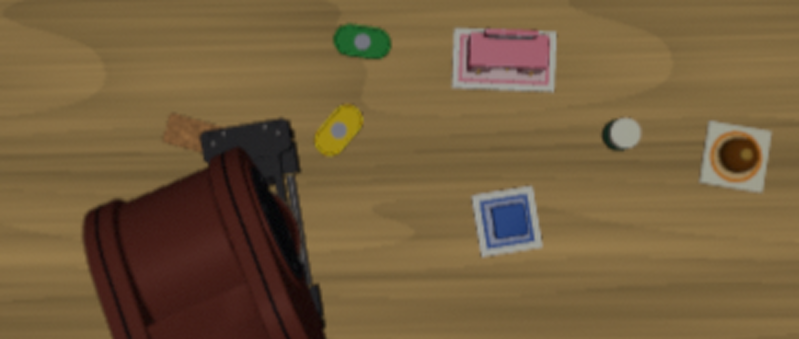

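View pics/s2.png

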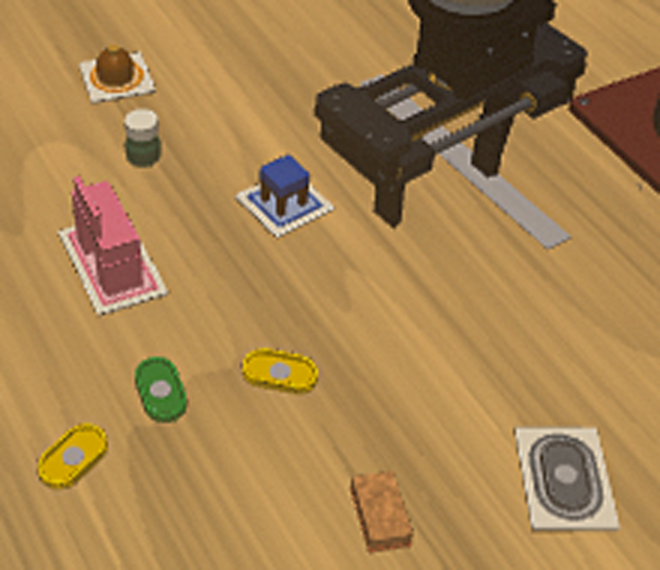

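Vanity, shade and stool measure within 2 mm of their card centres, and the tray sits centred and square in its oval in the scene crop (565,475). The jar hasn't moved; the block is partly hidden by the arm in the top view, but the scene view shows it undisturbed.

```bash
python3 -c "
from workcell import env
print(env.sign_off())"
```

```text
the job is handed in; nothing more can be done
None
```

The vanity, tray, lampshade and stool are each upright on their matching cards, the jar and sanding block were left in place, and the job is handed in (about 24.5 s of 112 s used; sign-off returned no verdict).

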